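Square up the swing arm of a pipe tack-up jig

ROBOT

A 7-joint arm with a two-finger parallel gripper is mounted at the origin on the work surface. World frame = base frame: x ahead of the robot, y to its left, z up, the work surface at z = 0. Lengths are in mm, angles in rad, forces in N, time in s.
With the tool pointing down it reaches from about 400 to 900 mm from the base axis. Payload 5.5 kg.
Tool frame: the origin (TCP) lies between the finger pads; the fingertips stand 25 mm ahead of it and the grasp point (between the pads) lies 6 mm ahead of it (bot.tip_reach is the distance from the TCP to the fingertips, in mm); z points along the fingers, x is the direction in which the jaws open and shut, and the axes are right-handed (so a half turn about z gives the same grasp; the last joint's range is limited). The gripper opens to 92 mm and grips with 3 to 60 N. Pads are 19 mm wide; open, the fingers measure 130 mm over their backs; the gripper's body (75 mm by 190 mm) begins 47 mm behind the grasp point.
Start: joints at [-0.902, 0.501, -0.427, 1.55, 0.221, 1.138, -0.21], TCP at [256.554, 597.226, 251.729] pointing down, gripper open.
Joint ranges: [-2.88, 2.88], [-0.31, 2.03], [-1.54, 1.56], [0.2, 2.42], [-1.41, 4.55], [0.19, 2.02], [-2.57, 2.57]. Speed limits (rad/s): [2.57, 2.57, 3.14, 3.14, 3.14, 3.14, 3.14].

INTERFACE

Orientations are given as a unit quaternion [x, y, z, w].
In Python, from plant import bot, eyes gives the robot as it stands.
- The arm moves only by the shell command python3 -m handwheel 'ROWS' [OPENING] [FORCE]. ROWS is JSON, one flat list of numbers, 4 for each row, row after row: the shift along the world's x, y, z in m, then the turn about the world's z in degrees. In form: [x, y, z, yaw, x, y, z, yaw, ...]. A call has 1 to 8 rows; each row is the pose to reach, as a shift and turn from the pose commanded when the call began; what a row does not reach only later rows make up. A row lasts 1/8 s, in which the tool goes at most 62.5 mm and 10.7 degrees, less where a joint would pass 70% of its speed; a pose out of reach is approached as far as the arm can. A call with a gripper value outside its range is refused whole. OPENING is the opening, from 0 (shut) to 1 (fully open), set as the call begins (- or left out, the last holds). The fingers move at their own pace and stop on an object; FORCE is the grip in N (left out, the last holds). Time passes only in rows, so rows that repeat a pose let the fingers close. It gives the time, the measured TCP pose, the force and the opening at its end, in the units of the state.
- bot.get_state(): the state, without advancing time (a new reading comes with each control period).
- eyes.grab_frame(name): name is "scene" or "top"; returns a dict with "color" (420x560x3 uint8, red, green, blue), "range_z" (420x560 float32, mm along the optical axis (not along the pixel's ray), 0 where there is no reading), "K" (3x3 intrinsics, pixels), "world_to_cam" (4x4, takes a point from world to camera coordinates). Camera axes: x right, y down, z forward; pixel columns grow to the right and rows downward; lengths in mm; the calibration is good to about 2 mm. A picture is of the moment at which its call begins.
- bot.hand_in(): hands the job in, once; it reports no verdict.
The state is a dict: "t": time; "joint_positions": joint angles; "joint_velocities": joint speeds; "effort": joint torques, N m; "eef_pos": TCP position; "eef_rot": TCP orientation; "contact_force": force on the tool from outside, world axes, zero at the start; "torque": the same for the moment, N m; "finger_gap": finger opening in mm.
Only numpy, scipy, OpenCV 4.12 (cv2) and the standard library are available. Lean on these libraries where they do the work, as an engineer would, in place of code of your own. Each camera call takes 0.05 s, during which the arm holds its last target.

TASK

The sprung arm of the tack-up jig leans in, out of square with the fixed fence. First take the pipe nipple that stands in the jig's corner and leave it in the open parts bin beside the jig; then take the fitter's square by its upright grip and, flat on the bench, press it fully home into the corner so that the short leg lies flush along the fence and the long leg pushes the arm square and lies flush along it. Finish while still gripping the square and pressing it against both, and leave the other things on the bench where they are.

Things in the scene. Friction and masses are not known exactly. Their poses are not given: they have to be found in the camera images.
- jig: Fixed blue-and-steel jig. Origin on the bench at the inside corner where the working faces of fence and squared arm meet; x points into the fence, at right angles to it; the free space of the corner is x<0, y<0 (bare bench). Yaw within 0.25 rad. A blue bracket covers the pivot (x -32..56, y 2..32 mm), 38 mm high, its pin 45 mm; nothing of the jig is higher.
- fence: The fixed fence of the jig, a plain steel bar 30 mm high. Same frame as the jig: working face is the plane x=0, from y=-170 to y=30 mm; the bar is 30 mm thick behind that face.
- swing_arm (a joint): Swing arm of the jig: steel bar 30 mm high, 30 mm thick, reaching 207 mm from the fence face along the jig's -x. Value (rad): 0 = square to the fence, its working face then the plane y=0 of the jig; positive = leaning into the corner (free end to -y). Starts at 0.14 to 0.26; can be pushed past square to -0.2.
- pivot (a point): Vertical pivot axis of the swing arm, at bench level: x=-17, y=15 mm in the jig frame. A spring there (3 N m/rad, rest at 0.2 rad, 0.2 N m dry friction) resists squaring the arm: up to 0.8 N m to bring it to 0; let go, it leans in again.
- square: Loose aluminium fitter's square, an L lying flat, about 0.5 kg, 14 mm thick. Origin: underside of the outside heel corner. Long leg along -x (160 mm), short leg along -y (130 mm), both 30 mm wide. Outer working faces: plane x=0 (short leg, for the fence) and plane y=0 (long leg, for the arm). Fully home, its origin and axes coincide with those of the jig.
- square_grip (a point): On the square, in the middle of its upright grip block, 44 mm above the underside, at x=-60, y=-54 mm of the square. The block stands on a diagonal brace: 60 mm long along the square's (1,-1,0), 20 mm thick along its (1,1,0), from 12 to 76 mm high.
- nipple: Loose steel pipe nipple: tube 34 mm outside diameter, 80 mm tall, wall 4.5 mm, 0.22 kg, standing in the jig's corner. Origin: centre of its underside.
- bin: Fixed open plastic parts bin left of the jig, 150 (x) x 120 (y) x 70 mm high, walls 4 mm, floor about 4 mm. Origin: centre of its underside.
- coupling: Bystander: dark steel pipe coupling, 42 mm diameter, 45 mm tall, standing; origin at centre of underside. Leave alone.
- elbow: Bystander: dark steel pipe elbow, 40 mm high, arms 47 mm; origin under its bend. Leave alone.
- flange: Bystander: steel flange, 96 mm diameter, 30 mm high; origin at centre of underside. Leave alone.
- wrench: Bystander: wrench lying flat on the right. Leave alone.
- hammer: Bystander: hammer lying on the right. Leave alone.
- short_nipple: Bystander: short pipe nipple, 34 mm diameter but only 40 mm tall, standing at the right near the wrench, far from the jig; origin at centre of underside. Leave alone.
There are look-alikes about, which are no part of the job. Leave any yellow look-alike of the nipple alone.

How it is judged:
By the outcome, as a careful person would: the job done as asked, in the order asked, and still so for the second after the job is handed in, while the arm keeps its last pose, push and grip.
It also fails if it takes over 58 s, if anything falls off the work surface, if the arm or the gripper's body presses on something with over 40 N, if the wrist force passes 120 N, or if a joint passes its speed limit or range.

## Working session

There is one attempt and no reset: what is moved stays moved. The work goes in short steps, Python scripts to look and compute and a shell command to move; the robot and the scene stay as the last step left them, time stands still between calls to the robot, and variables do not carry over. Pictures are saved under pics/ and viewed, and the job is handed in when it is done.

```bash
ls; mkdir -p pics; python3 - <<'E'
from plant import bot, eyes
import cv2,numpy as np
for n in("scene","top"):
    f=eyes.grab_frame(n); np.savez(f"pics/{n}0.npz",**f)
    cv2.imwrite(f"pics/{n}0.png",cv2.resize(f["color"][:,:,::-1],(800,600),interpolation=cv2.INTER_CUBIC))
    print(n,f["K"],f["world_to_cam"])
s=bot.get_state();print(s["t"],s["eef_pos"],s["eef_rot"],s["contact_force"],s["finger_gap"])
E
```

```text
pics
scene [[533.35236121   0.         279.61017436]
 [  0.         533.35236121 210.23153231]
 [  0.           0.           1.        ]] [[-6.21352975e-01  7.83399527e-01  1.43409130e-02  3.83988841e+02]
 [ 5.50723030e-01  4.49678539e-01 -7.03202215e-01 -2.08277571e+02]
 [-5.57337083e-01 -4.29038917e-01 -7.10845260e-01  1.65978579e+03]
 [ 0.00000000e+00  0.00000000e+00  0.00000000e+00  1.00000000e+00]]
top [[454.13476679   0.         288.59336114]
 [  0.         454.13476679 211.42661839]
 [  0.           0.           1.        ]] [[ 2.56182517e-02 -9.99522295e-01  1.72883754e-02 -8.65245007e+01]
 [-9.91969516e-01 -2.75597327e-02 -1.23438000e-01  5.34208954e+02]
 [ 1.23855496e-01 -1.39872756e-02 -9.92201679e-01  1.43703193e+03]
 [ 0.00000000e+00  0.00000000e+00  0.00000000e+00  1.00000000e+00]]
0.1 [256.38322385 596.64973222 250.78119369] [ 8.35076166e-01  5.50133639e-01 -7.55975694e-04  4.51533962e-04] [-0.9949323  -0.23846199 -1.03256466] 91.62739015895657
```

View pics/top0.png

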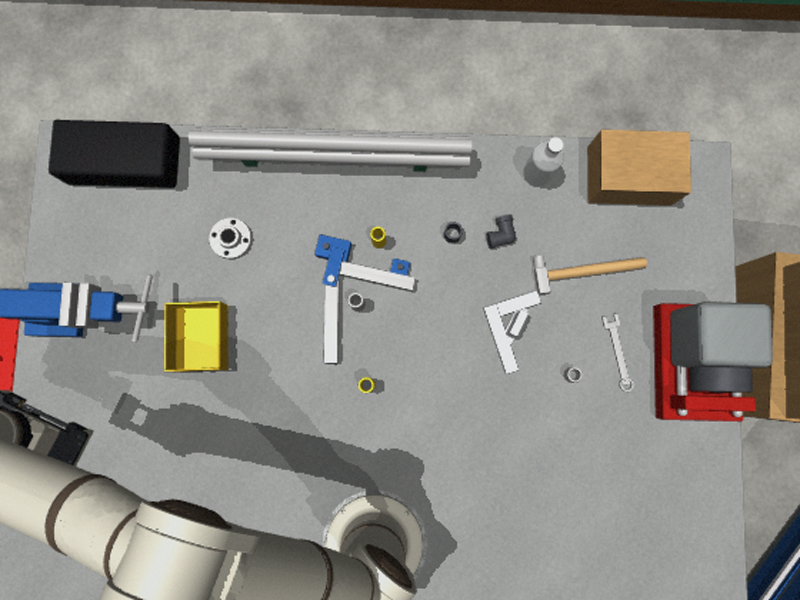

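View pics/scene0.png

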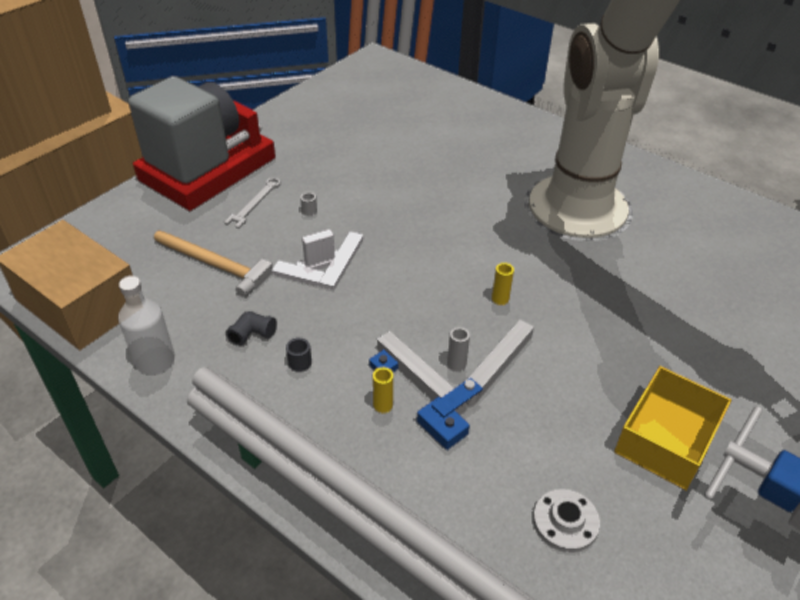

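In the top picture (800x600), there are four pipe-like candidates near the jig:
- Grey tube at (357,300), inside the corner between the fence (342,268)-(415,285) and the arm (331,285)-(331,362). This one fits.
- Yellow tubes at (378,235) and (366,385): look-alikes, leave alone.
- Short grey nipple at (573,374), by the wrench: leave alone.

The square is at (510,330) and the bin at (197,337). I'll confirm in a crop and measure.

```bash
cat > h.py <<'E'
import numpy as np,cv2
def ray(f,uv,z):
    K=f["K"];M=f["world_to_cam"];R=M[:3,:3];t=M[:3,3]
    uv=np.atleast_2d(np.asarray(uv,float)); d=np.c_[uv,np.ones(len(uv))]@np.linalg.inv(K).T@R; c=-R.T@t
    s=(z-c[2])/d[:,2]; return (c+d*s[:,None])[:,:2]
def cloud(f):
    D=f["range_z"].astype(float);v,u=np.mgrid[:D.shape[0],:D.shape[1]]
    K=f["K"];M=f["world_to_cam"];P=np.stack([(u-K[0,2])/K[0,0]*D,(v-K[1,2])/K[1,1]*D,D],-1)
    W=(P-M[:3,3])@M[:3,:3]; W[D==0]=np.nan; return W
def proj(f,p):
    M=f["world_to_cam"];q=M[:3,:3]@np.asarray(p,float)+M[:3,3];q=f["K"]@q;return q[:2]/q[2]
E
python3 - <<'E'
from h import *
f=dict(np.load("pics/top0.npz"));g=dict(np.load("pics/scene0.npz"))
c=f["color"][:,:,::-1][155:280,215:385]
a=cv2.resize(c,(800,588),interpolation=cv2.INTER_CUBIC);cv2.imwrite("pics/crop_top.png",a)
c=g["color"][:,:,::-1][150:310,250:400]
cv2.imwrite("pics/crop_scene.png",cv2.resize(c,(562,600),interpolation=cv2.INTER_CUBIC))
W=cloud(f)
for uv in [(300,200),(231,230),(280,192),(250,209),(345,231),(361,227),(135,235)]: print(uv,W[uv[1],uv[0]].round(1),f["color"][uv[1],uv[0]])
E
```

```text
(300, 200) [ 580.1 -109.7   -1.2] [161 162 162]
(231, 230) [471.3 111.8  29.9] [226 226 224]
(280, 192) [600.  -42.6  29.3] [179 184 193]
(250, 209) [545.   55.2   1. ] [71 69 69]
(345, 231) [ 479.  -258.    19.2] [225 227 229]
(361, 227) [ 487.9 -299.8   78.3] [226 228 228]
(135, 235) [448.5 426.2   5.6] [227 228  82]
```

View pics/crop_top.png

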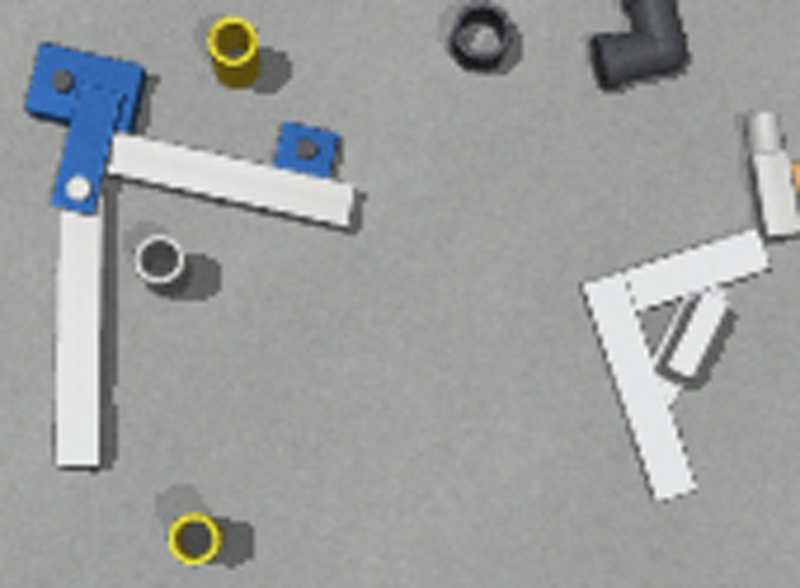

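View pics/crop_scene.png

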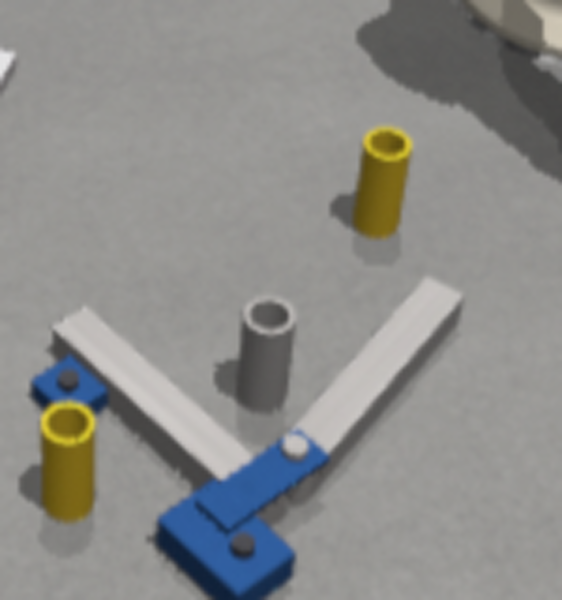

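The crop shows the grey tube standing alone in the corner, at (160,260) top crop and (267,350) scene crop. It is the tall nipple; both yellow tubes are outside the corner. Next I'll measure everything.

```bash
cat >> h.py <<'E'
S=6
def contours(f,box,lo,chan=None,inv=False):
    x0,y0,x1,y1=box
    im=f["color"][y0:y1,x0:x1]; gr=im.min(2) if chan is None else chan(im)
    b=cv2.resize(gr,None,fx=S,fy=S,interpolation=cv2.INTER_CUBIC)
    m=((b<lo) if inv else (b>lo)).astype(np.uint8)
    cs,_=cv2.findContours(m,cv2.RETR_LIST,cv2.CHAIN_APPROX_NONE)
    return [ (c[:,0,:]+.5)/S-.5+[x0,y0] for c in cs if cv2.contourArea(c)>60*S]
E
python3 - <<'E'
from h import *
f=dict(np.load("pics/top0.npz"))
M=f["world_to_cam"];print("cam",-M[:3,:3].T@M[:3,3])
def rep(name,box,lo,z):
    for c in contours(f,box,lo):
        w=ray(f,c,z).astype(np.float32); r=cv2.minAreaRect(w); p=cv2.boxPoints(r)
        print(name,np.round(r[0],1),np.round(r[1],1),"ang",round(r[2],2),p.round(1).tolist())
for lo in(195,205):
  rep("jig",(215,160,295,260),lo,30)
  rep("sq",(335,195,385,268),lo,14)
rep("nip",(240,200,260,218),140,80)
# bin: depth cloud
W=cloud(f); R=W[205:265,105:170]; m=R[...,2]>60; print("rim",R[m].min(0),R[m].max(0))
hsv=cv2.cvtColor(f["color"],cv2.COLOR_RGB2HSV)
m=cv2.inRange(hsv,(20,120,60),(40,255,255)); m[:, :100]=0;m[:,175:]=0
c=max(cv2.findContours(m,0,1)[0],key=cv2.contourArea)[:,0,:]
print("bin px",c.min(0),c.max(0))
r=R[(R[...,2]>62)]; rr=cv2.minAreaRect(r[:,:2].astype(np.float32));print("bin rect",rr,cv2.boxPoints(rr))
Q=W[195:220,235:265];k=Q[Q[...,2]>70];print("nip depth pts",len(k),k.mean(0),k.min(0),k.max(0))
for n,b in(("grip",(345,205,375,245)),):
    Q=W[b[1]:b[3],b[0]:b[2]];k=Q[Q[...,2]>66];print(n,len(k),k.mean(0),cv2.minAreaRect(k[:,:2].astype(np.float32)))
E
```

```text
cam [ 354.15130196  -51.66034987 1493.26304212]
jig [483.3 112. ] [173.2  28.5] ang 1.71 [[396.29998779296875, 123.5999984741211], [397.20001220703125, 95.0999984741211], [570.2999877929688, 100.30000305175781], [569.5, 128.8000030517578]]
jig [587.  115.9] [13.1 13. ] ang 61.6 [[578.2000122070312, 113.19999694824219], [589.5999755859375, 107.0], [595.7999877929688, 118.5999984741211], [584.4000244140625, 124.69999694824219]]
jig [596.8  10.6] [170.2  28.9] ang 78.76 [[566.0999755859375, -70.0], [594.4000244140625, -75.5999984741211], [627.5999755859375, 91.30000305175781], [599.2999877929688, 96.9000015258789]]
sq [ 478.4 -324. ] [158.9 129.9] ang 19.73 [[381.70001220703125, -289.70001220703125], [425.5, -411.8999938964844], [575.0999755859375, -358.29998779296875], [531.2999877929688, -236.10000610351562]]
sq [ 588.5 -375.2] [33.2 23.9] ang 8.93 [[570.2000122070312, -366.0], [573.9000244140625, -389.6000061035156], [606.7000122070312, -384.3999938964844], [603.0, -360.79998779296875]]
jig [483.5 112. ] [172.8  27.4] ang 1.72 [[396.79998779296875, 123.0999984741211], [397.6000061035
[... 1319 characters left out ...]
9453], [565.9000244140625, 21.100000381469727], [563.7999877929688, 83.30000305175781]]
rim [368.46578126 342.83298764  60.01032276] [521.45991902 474.21348359  78.4176191 ]
bin px [115 211] [159 259]
bin rect ((444.98651123046875, 408.9682922363281), (150.09046936035156, 121.99017333984375), 4.043771266937256) [[365.82684 464.51944]
 [374.42938 342.83298]
 [524.1462  353.41714]
 [515.54364 475.1036 ]]
nip depth pts 45 [532.64444271  54.59059253  78.19897824] [516.15411639  39.65676476  70.90672887] [547.63307644  68.79940458  86.8923431 ]
grip 121 [ 492.86275577 -305.90250463   75.31291459] ((493.0667724609375, -306.29840087890625), (19.51727294921875, 58.88224792480469), 64.01033020019531)
```

Measurements, in world mm:

| Item | Position | Cross-check |
|---|---|---|
| Nipple | (533, 54.5) | top z about 78-80 |
| Bin | (445, 409) | rim rectangle 150x122 |
| Jig origin | about (598.7, 96.5), yaw -11.2° | pin and fence end agree within 1 mm |
| Swing arm | lean 0.225 rad | in the given range |
| Square | heel (531.5, -236), yaw 19.7° | outline 159x130 |
| Grip block | (493, -306.5) | depth and outline agree |

The tool's x axis is at 66.7°. First move: to above the nipple.

```bash
python3 -m handwheel '[0.027,-0.054,-0.01,0, 0.055,-0.108,-0.02,0, 0.083,-0.163,-0.03,0, 0.11,-0.217,-0.04,0, 0.138,-0.271,-0.05,0, 0.166,-0.325,-0.06,0, 0.193,-0.380,-0.07,0, 0.221,-0.434,-0.08,0]' 0.8
```

```text
t: 1.1
eef_pos: [478.0, 161.3, 171.4]
eef_rot: [0.835, 0.55, 0.0, 0.0]
contact_force: [1.2, 0.4, -0.2]
finger_gap: 73.6
```

```bash
python3 -m handwheel '[0.028,-0.054,0,0, 0.0555,-0.1087,0,0, 0.0555,-0.1087,0,0, 0.0555,-0.1087,-0.04,0, 0.0555,-0.1087,-0.08,0, 0.0555,-0.1087,-0.0995,0, 0.0555,-0.1087,-0.0995,0]'
python3 - <<'E'
from h import *
from plant import bot,eyes
f=eyes.grab_frame("scene")
cv2.imwrite("pics/s1.png",cv2.resize(f["color"][130:330,230:430,::-1],(600,600),interpolation=cv2.INTER_CUBIC))
E
```

```text
t: 1.98
eef_pos: [531.0, 55.2, 70.5]
eef_rot: [0.835, 0.551, -0.002, -0.001]
contact_force: [0.3, -0.1, 0.4]
finger_gap: 73.5
```

View pics/s1.png

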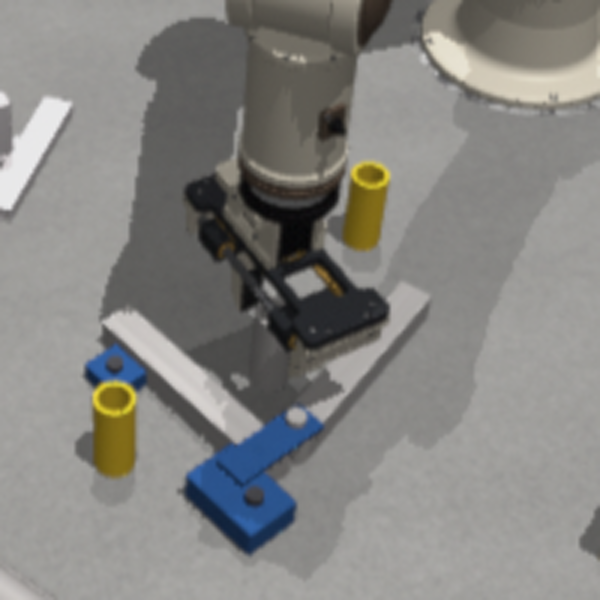

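The picture shows the fingers straddling the nipple at (265,345). Closing.

```bash
python3 -m handwheel '[0,0,0,0, 0,0,0,0, 0,0,0,0, 0,0,0,0, 0,0,0,0]' 0.2 30
```

```text
t: 2.65
eef_pos: [533.3, 54.5, 72.5]
eef_rot: [0.835, 0.55, 0.0, 0.0]
contact_force: [0.3, 0.5, 0.9]
finger_gap: 33.9
```

```bash
python3 -m handwheel '[0,0,0.03,0, 0,0,0.08,0, 0,0,0.12,0, -0.012,0.05,0.12,0, -0.026,0.105,0.12,0, -0.04,0.16,0.12,0, -0.054,0.217,0.12,0, -0.067,0.27,0.12,0]'; python3 -m handwheel '[-0.012,0.048,0,0, -0.021,0.0845,0,0, -0.021,0.0845,-0.04,0, -0.021,0.0845,-0.08,0, -0.021,0.0845,-0.08,0]' 
```

```text
t: 3.65
eef_pos: [465.0, 326.1, 191.8]
eef_rot: [0.835, 0.55, -0.0, -0.0]
contact_force: [0.6, -0.1, -1.8]
finger_gap: 34.0
t: 4.28
eef_pos: [442.5, 406.4, 108.4]
eef_rot: [0.835, 0.55, -0.004, 0.001]
contact_force: [-0.5, -0.5, -1.8]
finger_gap: 34.1
```

```bash
python3 - <<'E'
from h import *
from plant import bot,eyes
f=eyes.grab_frame("scene")
cv2.imwrite("pics/s2.png",cv2.resize(f["color"][200:400,360:560,::-1],(600,600),interpolation=cv2.INTER_CUBIC))
s=bot.get_state();print(s["eef_pos"],s["finger_gap"],s["contact_force"])
E
```

```text
[443.91413904 407.80294049 110.78957251] 34.262765262583635 [ 0.74700799  0.2046919  -1.53655863]
```

View pics/s2.png

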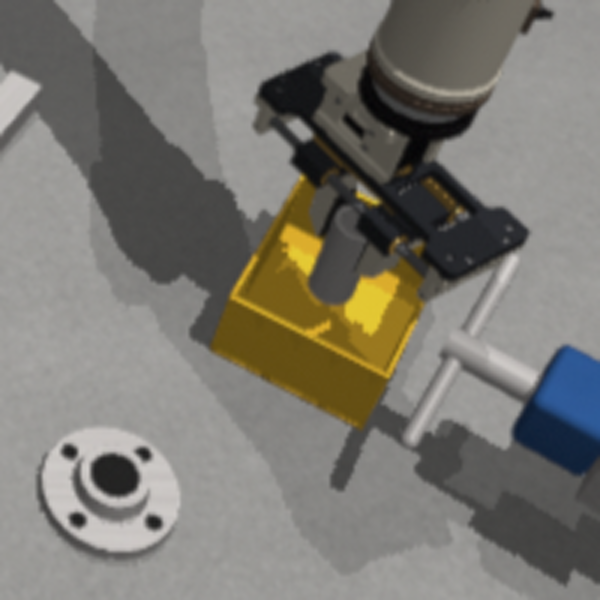

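The nipple at (340,250) is inside the bin. The gripper body is near the vise's T-handle at (510,260), so I'll check that height.

```bash
python3 - <<'E'
from h import *
f=dict(np.load("pics/top0.npz"));W=cloud(f)
Q=W[190:240,90:113].reshape(-1,3);k=Q[Q[:,2]>20]
for lo in range(20,180,20):
    q=k[(k[:,2]>=lo)&(k[:,2]<lo+20)]
    if len(q):print(lo,len(q),q.min(0).round(),q.max(0).round())
E
```

```text
80 28 [541. 497.  89.] [574. 509. 100.]
100 88 [483. 492. 100.] [563. 530. 120.]
120 140 [425. 491. 120.] [508. 526. 139.]
140 24 [425. 497. 140.] [457. 508. 146.]
```

The T-handle reaches z≈146 at (425-457, 500), which would foul the gripper body if I lowered here. I'll raise, turn 50° so the body runs along x, then lower.

```bash
python3 -m handwheel '[0,0,0.025,0, 0,0,0.025,-10, 0,0,0.025,-20, 0,-0.005,0.025,-30, 0,-0.005,0.025,-40, 0,-0.005,0.025,-50, 0,-0.005,0.0,-50, 0,-0.005,-0.02,-50]'; python3 -c "
from plant import bot;s=bot.get_state();print(s['joint_positions'],s['eef_pos'],s['eef_rot'])"
```

```text
t: 5.32
eef_pos: [445.9, 405.1, 93.7]
eef_rot: [0.989, 0.146, 0.001, -0.001]
contact_force: [-0.9, 0.0, -2.3]
finger_gap: 34.1
[-0.69403772  0.57630113 -0.11520082  1.79867536  0.08986248  0.76839106
 -0.56273037] [445.89884626 405.05460685  93.67780473] [ 0.98932165  0.14573944  0.00122764 -0.00109079]
```

```bash
python3 -m handwheel '[0,0,-0.008,0, 0,0,-0.015,0, 0,0,-0.015,0, 0,0,-0.015,0]'; python3 -m handwheel '[0,0,0,0, 0,0,0,0, 0,0,0,0, 0,0,0.0,0, 0,0,0.05,0, 0,0,0.1,0, 0,0,0.1,0]' 0.55
```

```text
t: 5.82
eef_pos: [445.3, 404.3, 77.7]
eef_rot: [0.989, 0.146, 0.0, -0.0]
contact_force: [1.3, -0.4, -2.6]
finger_gap: 33.9
t: 6.7
eef_pos: [447.5, 406.4, 182.1]
eef_rot: [0.989, 0.146, 0.004, -0.003]
contact_force: [1.0, 0.2, -1.4]
finger_gap: 50.1
```

```bash
python3 - <<'E'
from h import *
from plant import bot,eyes
f=eyes.grab_frame("scene")
cv2.imwrite("pics/s3.png",cv2.resize(f["color"][200:400,360:560,::-1],(600,600),interpolation=cv2.INTER_CUBIC))
s=bot.get_state();print(s["eef_pos"],s["finger_gap"],s["contact_force"])
E
```

```text
[446.21325663 405.1285531  179.57149649] 50.62000045130117 [-0.11276225  0.18593259 -0.0047492 ]
```

View pics/s3.png

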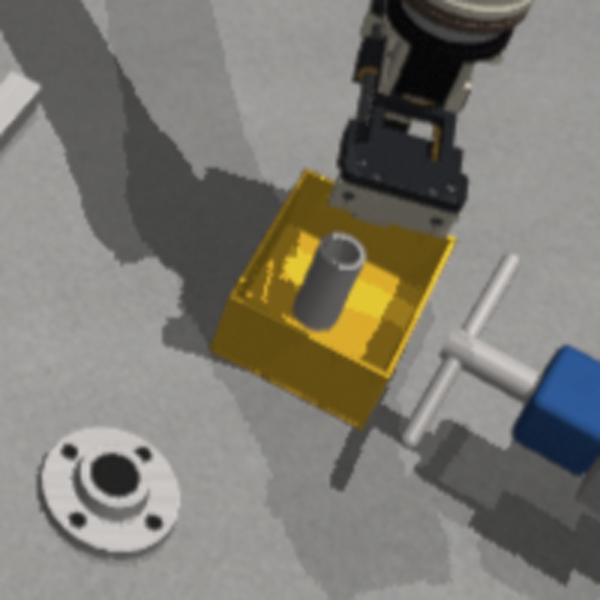

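The nipple stands in the bin at (335,280) and is released. Next, go to the square's grip at (493,-306.7) and turn +48°.

```bash
python3 -m handwheel '[0.004,-0.06,0,6, 0.008,-0.12,0,12, 0.012,-0.18,0,18, 0.016,-0.24,0,24, 0.02,-0.30,0,30, 0.024,-0.36,0,36, 0.028,-0.42,0,42, 0.032,-0.48,0,48]' 0.6; python3 -m handwheel '[0.004,-0.06,0,0, 0.008,-0.12,0,0, 0.012,-0.18,0,0, 0.016,-0.2305,0,0, 0.016,-0.2305,0,0]'
python3 - <<'E'
from h import *
from plant import bot,eyes
for n in("scene","top"):
    f=eyes.grab_frame(n)
    b=(90,250,150,330) if n=="scene" else (180,300,310,430)
    cv2.imwrite(f"pics/{n}4.png",cv2.resize(f["color"][b[0]:b[1],b[2]:b[3],::-1],None,fx=3.3,fy=3.3,interpolation=cv2.INTER_CUBIC))
s=bot.get_state();print(s["eef_pos"],s["eef_rot"],s["finger_gap"],s["joint_positions"])
E
```

```text
t: 7.75
eef_pos: [475.9, -77.8, 176.0]
eef_rot: [0.844, 0.537, -0.001, -0.001]
contact_force: [0.4, -0.1, -0.7]
finger_gap: 55.4
t: 8.38
eef_pos: [490.7, -311.7, 175.6]
eef_rot: [0.847, 0.532, -0.002, 0.0]
contact_force: [-0.5, -0.2, -0.3]
finger_gap: 55.2
[ 491.91403213 -305.99552808  175.50616613] [ 8.44887237e-01  5.34941859e-01 -6.15524939e-04 -1.54455028e-03] 55.09573445150314 [ 0.49988206  0.42950788  0.01325976  1.81076599 -0.00750902  0.90466915
  1.64547628]
```

View pics/scene4.png

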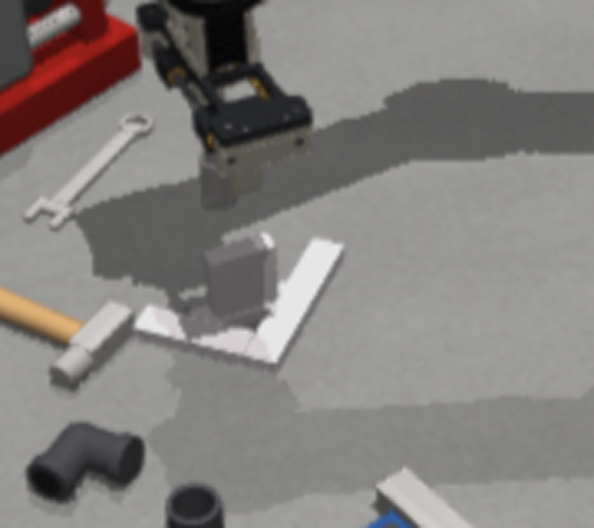

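The square's grip stands upright under the gripper at (240,275), and the tool angle is 64.7° as wanted. Descend and grip.

```bash
python3 -m handwheel '[0,0,-0.05,0, 0,0,-0.09,0, 0,0,-0.115,0, 0,0,-0.126,0, 0,0,-0.126,0, 0,0,-0.126,0]'; python3 -m handwheel '[0,0,0,0, 0,0,0,0, 0,0,0,0, 0,0,0,0, 0,0,0,0]' 0 40
```

```text
t: 9.22
eef_pos: [494.0, -306.4, 52.4]
eef_rot: [0.844, 0.536, 0.001, 0.001]
contact_force: [1.0, 0.1, -0.8]
finger_gap: 54.9
t: 9.85
eef_pos: [493.3, -306.2, 51.4]
eef_rot: [0.845, 0.535, 0.0, -0.0]
contact_force: [-1.2, 1.4, 3.5]
finger_gap: 19.8
```

Gripped; the gap of 19.8 mm matches the block thickness. Lift a little, carry it to a pre-placement about 60 mm short of home (TCP ≈ (503,-1)), and turn -31°.

```bash
python3 -m handwheel '[0,0,0.01,0, 0,0,0.022,0, 0,0.03,0.022,0, -0.005,0.07,0.022,-5, -0.005,0.11,0.022,-11, 0,0.15,0.022,-17, 0.005,0.19,0.022,-23, 0.01,0.23,0.022,-28]' - 60; python3 -m handwheel '[0,0.04,0,-3, 0,0.0757,0,-3, 0,0.0757,0,-3, 0,0.0757,-0.01,-3, 0,0.0757,-0.01,-3]'
python3 - <<'E'
from h import *
from plant import bot,eyes
for n in("scene","top"):
    f=eyes.grab_frame(n);np.savez(f"pics/{n}5.npz",**f)
    b=(120,320,200,400) if n=="scene" else (150,290,200,360)
    cv2.imwrite(f"pics/{n}5.png",cv2.resize(f["color"][b[0]:b[1],b[2]:b[3],::-1],None,fx=3,fy=3,interpolation=cv2.INTER_CUBIC))
s=bot.get_state();print(s["eef_pos"],s["eef_rot"],s["finger_gap"],s["contact_force"],s["torque"])
E
```

```text
t: 10.85
eef_pos: [503.2, -75.3, 73.9]
eef_rot: [0.95, 0.314, 0.0, 0.0]
contact_force: [0.1, -0.3, -5.2]
finger_gap: 19.9
t: 11.48
eef_pos: [502.1, -2.2, 62.4]
eef_rot: [0.957, 0.289, -0.001, 0.0]
contact_force: [-0.3, 0.2, -5.6]
finger_gap: 19.9
[502.64308076  -2.06060559  62.90627061] [ 9.57235001e-01  2.89311008e-01 -5.37443117e-04  7.41676248e-05] 19.910922212017343 [ 0.16656622  0.04526232 -6.54346947] [-0.08785053  0.00026679 -0.02194256]
```

View pics/scene5.png

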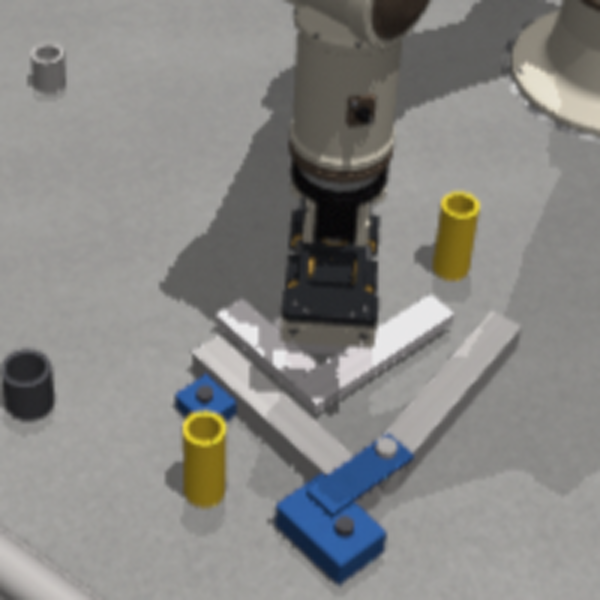

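View pics/top5.png

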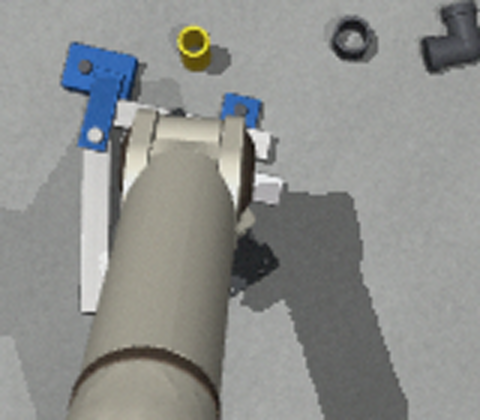

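The square hangs level in the corner, heel at (318,408) in the scene crop, and the jig is undisturbed. Lower it to the bench.

```bash
python3 -m handwheel '[0,0,-0.006,0, 0,0,-0.0115,0, 0,0,-0.0125,0, 0,0,-0.0125,0]';python3 -c "
from plant import bot;s=bot.get_state();print(s['eef_pos'],s['contact_force'],s['torque'])"
```

```text
t: 12.08
eef_pos: [503.1, -1.1, 51.3]
eef_rot: [0.957, 0.29, 0.0, -0.0]
contact_force: [-3.3, -0.0, 4.9]
finger_gap: 19.5
[503.11716016  -1.10052557  51.28299518] [-3.27796856 -0.01578653  4.9359485 ] [-0.18389153  0.61605748  0.06459648]
```

On the bench with light contact. Slide to about 4 mm short of home in both jig axes.

```bash
python3 -m handwheel '[0.003,0.0066,0,0, 0.0055,0.0132,0,0, 0.008,0.0198,0,0, 0.011,0.0264,0,0, 0.0135,0.033,0,0, 0.016,0.0396,0,0, 0.019,0.0462,0,0, 0.0217,0.0528,0,0]';python3 -c "
from plant import bot;s=bot.get_state();print(s['eef_pos'],s['eef_rot'],s['contact_force'],s['torque'])"
```

```text
t: 13.08
eef_pos: [524.4, 47.2, 51.5]
eef_rot: [0.957, 0.289, -0.001, 0.002]
contact_force: [-5.1, -13.4, 11.7]
finger_gap: 19.7
[524.40605118  47.20209678  51.48544234] [ 0.95725355  0.28923937 -0.0013086   0.00212373] [ -5.07093231 -13.35308154  11.72822694] [-2.50017946  1.19838897  0.64924876]
```

```bash
python3 -m handwheel '[0.002,-0.0004,0,0, 0.004,-0.0008,0,0, 0.006,-0.0012,0,0, 0.008,-0.0016,0,0, 0.008,-0.0016,0,0]';python3 -c "
from plant import bot;s=bot.get_state();print(s['eef_pos'],s['eef_rot'],s['contact_force'],s['torque'])"
python3 -m handwheel '[0.0004,0.002,0,0, 0.0008,0.004,0,0, 0.0012,0.006,0,0, 0.0016,0.008,0,0, 0.0016,0.008,0,0]';python3 -c "
from plant import bot;s=bot.get_state();print(s['eef_pos'],s['eef_rot'],s['contact_force'],s['torque'])"
cat > ck.py <<'E'
from h import *
from plant import bot,eyes
import sys
f=eyes.grab_frame("scene");np.savez(f"pics/{sys.argv[1]}.npz",**f)
cv2.imwrite(f"pics/{sys.argv[1]}.png",cv2.resize(f["color"][200:310,250:390,::-1],(760,597),interpolation=cv2.INTER_CUBIC))
E
python3 ck.py s6
```

```text
t: 13.7
eef_pos: [527.8, 48.4, 51.5]
eef_rot: [0.957, 0.29, -0.005, -0.001]
contact_force: [-19.5, -5.9, 26.0]
finger_gap: 19.5
[527.75801779  48.43572095  51.53261037] [ 9.56932702e-01  2.90268276e-01 -4.88415738e-03 -5.26202369e-04] [-19.49537624  -5.87141454  26.01732725] [-0.68896323  3.01426742  0.516904  ]
t: 14.32
eef_pos: [528.6, 50.1, 51.8]
eef_rot: [0.958, 0.288, -0.007, 0.002]
contact_force: [-23.8, -18.1, 32.8]
finger_gap: 19.9
[528.60104275  50.10872367  51.8021619 ] [ 0.95768101  0.28774834 -0.00660787  0.00207396] [-23.82964065 -18.12103685  32.82110218] [-3.44469845  3.55970923  0.31229428]
```

View pics/s6.png

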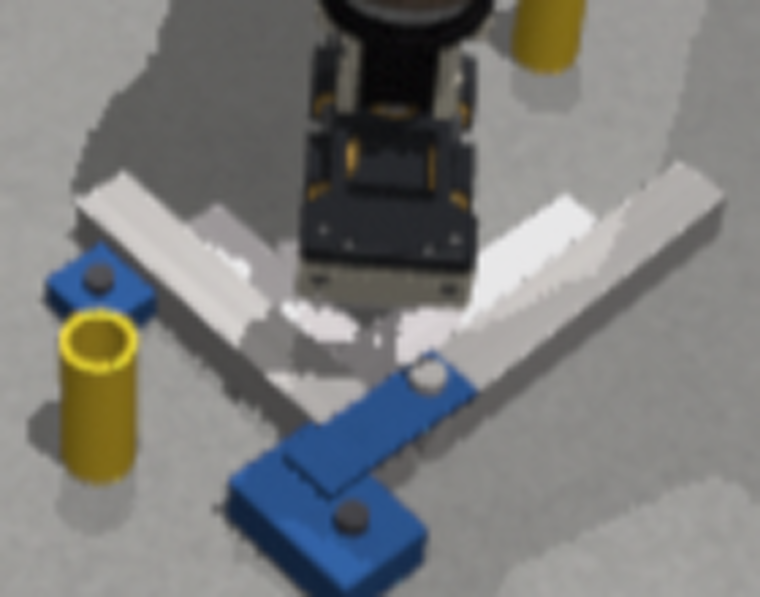

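The heel is nearly in the corner, with a gap still visible along the arm. By the numbers the fence side is in contact and y is about 5 mm short. Downward force is 33 N, which is too much friction, so I'll ease z and then push along jig y.

```bash
python3 -m handwheel '[0,0,0.001,0, 0,0,0.002,0, 0,0,0.003,0, 0,0,0.003,0]';python3 -c "
from plant import bot;s=bot.get_state();print(s['eef_pos'],s['eef_rot'],s['contact_force'],s['torque'])"

```

```text
t: 14.88
eef_pos: [529.5, 54.1, 52.1]
eef_rot: [0.957, 0.289, -0.005, 0.001]
contact_force: [-8.8, -9.1, -0.1]
finger_gap: 19.4
[529.46401209  54.1131218   52.05302338] [ 9.57248148e-01  2.89218090e-01 -5.31597949e-03  7.87111581e-04] [-8.80817168 -9.14056847 -0.1172581 ] [-2.04390152  1.88474611  0.18366981]
```

Easing z let it slide in by 4 mm. Press a bit further on both.

```bash
python3 -m handwheel '[0.0005,0.002,0,0, 0.001,0.004,0,0, 0.0015,0.005,0,0, 0.0015,0.005,0,0, 0.0015,0.005,0,0]';python3 -c "
from plant import bot;s=bot.get_state();print(s['eef_pos'],s['eef_rot'],s['contact_force'],s['torque'])"
python3 ck.py s7
```

```text
t: 15.5
eef_pos: [530.1, 57.1, 52.1]
eef_rot: [0.957, 0.289, -0.007, 0.002]
contact_force: [-11.6, -14.2, 4.7]
finger_gap: 19.9
[530.11107154  57.05500182  52.1398406 ] [ 0.9574093   0.28865628 -0.00652778  0.00153984] [-11.63008259 -14.17094212   4.69978448] [-2.83463257  2.15167308  0.30598713]
```

View pics/s7.png

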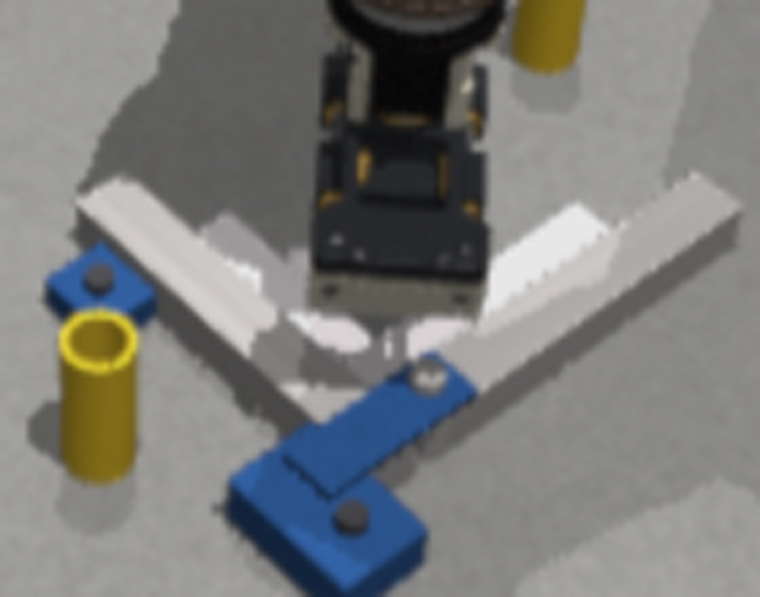

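The short leg looks parallel to the fence and the arm has swung outward. I'll measure the arm and fence angles in both views.

```bash
cat > ck2.py <<'E'
from h import *
from plant import bot,eyes
import sys
f=eyes.grab_frame("top");np.savez(f"pics/{sys.argv[1]}.npz",**f)
cv2.imwrite(f"pics/{sys.argv[1]}.png",cv2.resize(f["color"][150:270,200:340,::-1],(700,600),interpolation=cv2.INTER_CUBIC))
E
python3 ck2.py t7
```

```text
(no output)
```

View pics/t7.png

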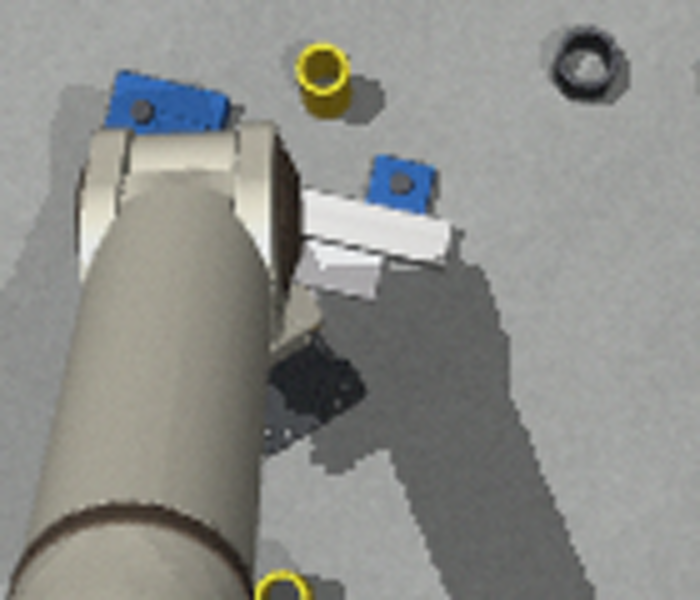

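The top view hides the swing arm behind the robot, but shows the short leg parallel against the fence at (340,265). I'll use the scene view to get the arm angle.

```bash
cat > ang.py <<'E'
from h import *
import sys
def edge(f,a,b,z=30,w=3.0,sgn=-1,n=60):
    # refine line near world pts a,b (at height z): strongest signed gradient along image normal
    g=cv2.GaussianBlur(cv2.cvtColor(f["color"],cv2.COLOR_RGB2GRAY).astype(np.float32),(0,0),.6)
    pa,pb=proj(f,[*a,z]),proj(f,[*b,z]);d=(pb-pa)/np.linalg.norm(pb-pa);nn=np.array([-d[1],d[0]])
    s=np.linspace(.0,1,n);o=np.arange(-w,w+.01,.1)
    P=pa+(pb-pa)*s[:,None];X=(P[:,None]+o[None,:,None]*nn).astype(np.float32)
    I=cv2.remap(g,X[...,0],X[...,1],cv2.INTER_CUBIC);G=sgn*np.gradient(I,axis=1)
    k=G.argmax(1);ok=(G.max(1)>0.7)&(k>2)&(k<len(o)-3)
    Q=X[np.arange(n),k][ok]; W=ray(f,Q,z).astype(np.float32)
    l=cv2.fitLine(W,cv2.DIST_HUBER,0,1,.01).ravel(); r=np.abs((W-l[2:])@[-l[1],l[0]])
    return l,ok.sum(),np.median(r)
E
python3 - <<'E'
from ang import *
J=np.array([598.7,96.5]);ps=np.radians(-11.2)
Rm=lambda t:np.array([[np.cos(t),-np.sin(t)],[np.sin(t),np.cos(t)]])
piv=J+Rm(ps)@[-17,15]
for nm,th in(("scene0",.225),("s7",0.0)):
    f=dict(np.load(f"pics/{nm}.npz"))
    for lab,yy in(("outer",15),("inner",-15)):
      for sg in(-1,1):
        R=Rm(ps+th)
        for w in (4,):
          l,n,r=edge(f,piv+R@[-180,yy],piv+R@[-60,yy],30,w,sg)
          a=np.degrees(np.arctan2(l[1],l[0])); a=(a+90)%180-90
          dist=(piv-l[2:])@[-l[1],l[0]]
          print(nm,lab,sg,"ang",round(a,2),"n",n,"res",round(float(r),2),"dist pivot",round(float(dist),1))
    for sg in(-1,1):
        l,n,r=edge(f,J+Rm(ps)@[30,-160],J+Rm(ps)@[30,-80],30,4,sg)
        print(" fence back",sg,round(float(np.degrees(np.arctan2(l[1],l[0]))),2),n,round(float(r),2))
        l,n,r=edge(f,J+Rm(ps)@[0,-160],J+Rm(ps)@[0,-10],30,4,sg)
        print(" fence face",sg,round(float(np.degrees(np.arctan2(l[1],l[0]))),2),n,round(float(r),2))
E
```

```text
Traceback (most recent call last):
  File "ang.py", line 12, in edge
    l=cv2.fitLine(W,cv2.DIST_HUBER,0,1,.01).ravel(); r=np.abs((W-l[2:])@[-l[1],l[0]])
      ~~~~~~~~~~~^^^^^^^^^^^^^^^^^^^^^^^^^^
cv2.error: OpenCV(4.12.0) /io/opencv/modules/imgproc/src/linefit.cpp:50: error: (-215:Assertion failed) count > 0 in function 'fitLine2D_wods'
```

```bash
sed -i 's/    Q=X\[/    if ok.sum()<8: return np.array([1,0,0,0.]),0,99\n    Q=X[/' ang.py; cat > run.py <<'E'
from ang import *
J=np.array([598.7,96.5]);ps=np.radians(-11.2)
Rm=lambda t:np.array([[np.cos(t),-np.sin(t)],[np.sin(t),np.cos(t)]])
piv=J+Rm(ps)@[-17,15]
for nm in sys.argv[1:]:
    f=dict(np.load(f"pics/{nm}.npz")); th=.225 if nm=="scene0" else 0.0
    R=Rm(ps+th)
    for lab,yy in(("outer",15),("inner",-15)):
      for sg in(-1,1):
          l,n,r=edge(f,piv+R@[-180,yy],piv+R@[-60,yy],30,4,sg)
          a=np.degrees(np.arctan2(l[1],l[0])); a=(a+90)%180-90
          if n: print(nm,lab,sg,"ang",round(float(a),2),"n",n,"res",round(float(r),2),"dist",round(float((piv-l[2:])@[-l[1],l[0]]),1))
    for lab,x,y0,y1 in(("back",30,-160,-80),("face",0,-160,-10)):
      for sg in(-1,1):
        l,n,r=edge(f,J+Rm(ps)@[x,y0],J+Rm(ps)@[x,y1],30,4,sg)
        if n: print(" fence",lab,sg,round(float(np.degrees(np.arctan2(l[1],l[0])))%180-90,2),n,round(float(r),2))
E
python3 run.py scene0 s7
```

```text
scene0 outer 1 ang 1.56 n 60 res 0.52 dist -19.7
scene0 inner -1 ang 1.39 n 60 res 0.52 dist 10.2
 fence back -1 -10.59 60 0.47
 fence back 1 -10.97 29 0.54
 fence face 1 -11.21 60 0.57
s7 outer 1 ang -11.36 n 60 res 0.53 dist -19.6
s7 inner -1 ang -18.1 n 29 res 1.18 dist 28.8
s7 inner 1 ang -11.49 n 44 res 0.92 dist 10.6
 fence back -1 -10.59 60 0.47
 fence back 1 -11.42 31 0.39
 fence face -1 -8.95 24 1.13
 fence face 1 -9.59 47 1.41
```

The arm edge reads -11.4° (scene bias about -0.15°, from the start picture) against the fence at -11.2°, so the arm is square. Now test for the hard stop with more push.

```bash
python3 -m handwheel '[0.001,0.002,0.0003,0, 0.002,0.004,0.0005,0, 0.002,0.004,0.0005,0, 0.002,0.004,0.0005,0, 0.002,0.004,0.0005,0]';python3 -c "
from plant import bot;s=bot.get_state();print(s['eef_pos'],s['eef_rot'],s['contact_force'],s['torque'])"
python3 ck.py s8; python3 ck2.py t8; python3 run.py s8
```

```text
t: 16.23
eef_pos: [530.2, 57.5, 52.4]
eef_rot: [0.958, 0.288, -0.009, 0.003]
contact_force: [-16.9, -20.0, 10.9]
finger_gap: 19.7
[530.21801823  57.4604592   52.44651968] [ 0.95768892  0.28765412 -0.00891503  0.00275178] [-16.94632319 -20.02489944  10.90623907] [-4.59265188  2.85735741  0.43065553]
s8 outer 1 ang -11.48 n 60 res 0.52 dist -19.7
s8 inner -1 ang -18.76 n 28 res 1.4 dist 29.8
s8 inner 1 ang -10.01 n 39 res 0.92 dist 8.3
 fence back -1 -10.59 60 0.47
 fence back 1 -11.43 31 0.43
 fence face -1 -8.49 24 1.05
 fence face 1 -10.05 48 1.67
```

View pics/s8.png

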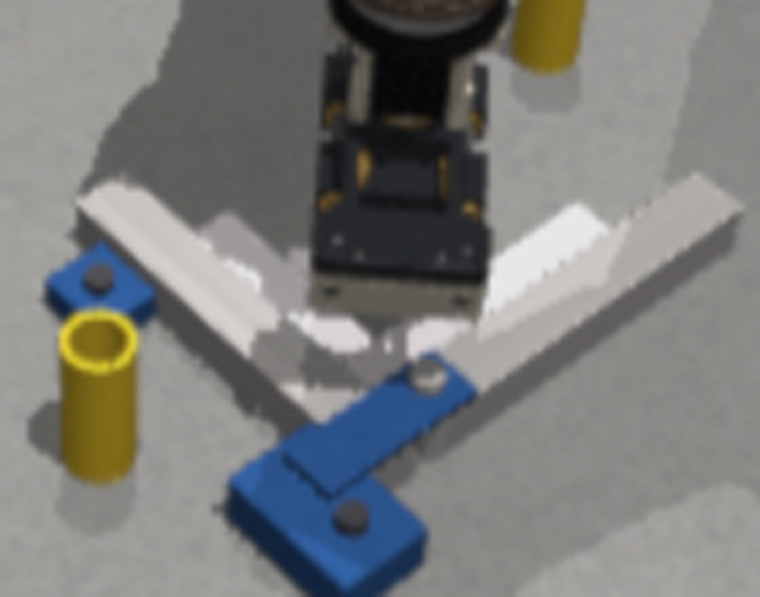

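4 mm more command gave only 0.4 mm of motion and +6 N, so it is against the hard stop and square. But the tool has tilted 0.019 rad, which means the square tips slightly about its heel. I'll ease the push and add some downforce so it lies flat.

```bash
cat > st.py <<'E'
from plant import bot
import numpy as np
from scipy.spatial.transform import Rotation as R
s=bot.get_state();m=R.from_quat(s['eef_rot']).as_matrix();c=np.array(s['contact_force'])
a=np.radians(-11.2);X=np.array([np.cos(a),np.sin(a)]);Y=np.array([-X[1],X[0]]);d=np.array(s['eef_pos'][:2])-[529.4,55.2]
print("pos",np.round(s['eef_pos'],2),"jigdev",round(d@X,2),round(d@Y,2),"tilt z-axis mrad",np.round(m[:2,2]*1e3,1),"yaw",round(np.degrees(np.arctan2(m[1,0],m[0,0])),2),"F jig",round(c[:2]@X,1),round(c[:2]@Y,1),"Fz",round(c[2],1))
E
python3 -m handwheel '[-0.001,-0.002,-0.0005,0, -0.003,-0.004,-0.001,0, -0.003,-0.005,-0.0015,0, -0.003,-0.005,-0.0015,0]' >/dev/null; python3 st.py;python3 -m handwheel '[-0.001,-0.001,-0.0005,0, -0.002,-0.002,-0.001,0, -0.002,-0.002,-0.001,0, -0.002,-0.002,-0.001,0]' >/dev/null; python3 st.py
```

```text
pos [530.07  56.99  51.95] jigdev 0.31 1.89 tilt z-axis mrad [-9.7 -5.3] yaw 33.55 F jig -10.1 -13.5 Fz 10.2
pos [529.87  56.81  51.64] jigdev 0.15 1.67 tilt z-axis mrad [-6.  -3.4] yaw 33.62 F jig -8.1 -9.6 Fz 9.0
```

```bash
python3 -m handwheel '[-0.001,0,-0.0005,0, -0.001,0,-0.001,0, -0.001,0,-0.001,0, -0.001,0,-0.001,0]' >/dev/null; python3 st.py;python3 -m handwheel '[-0.001,-0.001,-0.0005,0, -0.001,-0.001,-0.001,0, -0.001,-0.001,-0.001,0, -0.001,-0.001,-0.001,0]' >/dev/null; python3 st.py
```

```text
pos [529.8   56.78  51.47] jigdev 0.08 1.63 tilt z-axis mrad [-4.2 -3.2] yaw 33.61 F jig -8.5 -10.9 Fz 15.0
pos [529.66  56.63  51.25] jigdev -0.02 1.46 tilt z-axis mrad [-2.4 -2.1] yaw 33.63 F jig -9.8 -9.9 Fz 19.9
```

Tilt is down to 3 mrad with z back at the flat value. I'll add a small y push to make sure it is still against the stop.

```bash
python3 -m handwheel '[0.0005,0.001,0.0003,0, 0.001,0.002,0.0005,0, 0.001,0.002,0.0005,0, 0.001,0.002,0.0005,0, 0.001,0.002,0.0005,0]' >/dev/null; python3 st.py; python3 -m handwheel '[0,0,0,0, 0,0,0,0, 0,0,0,0, 0,0,0,0]' >/dev/null; python3 st.py; python3 ck.py s9; python3 ck2.py t9; python3 run.py s9 | grep outer
python3 - <<'E'
from h import *
# short leg in the top view: end edge / inner edge vs fence; square top z=14
f=dict(np.load("pics/t9.npz"));J=np.array([598.7,96.5]);a=np.radians(-11.2);R=np.array([[np.cos(a),-np.sin(a)],[np.sin(a),np.cos(a)]])
for p in([-30,-130],[0,-130],[-30,-100]): 
    w=J+R@p; print("expected home px in crop",p,((proj(f,[*w,14])-[200,150])*5).round(1))
g=dict(np.load("pics/s9.npz"))
for p in([-160,0],[-160,-30],[-110,-30]): 
    w=J+R@p; print("scene crop",p,((proj(g,[*w,14])-[250,200])*5.43).round(1))
print((g["color"].shape))
E
```

```text
pos [529.7   56.81  51.38] jigdev -0.01 1.64 tilt z-axis mrad [-4.3 -4. ] yaw 33.57 F jig -10.7 -13.8 Fz 20.5
pos [529.69  56.83  51.37] jigdev -0.03 1.65 tilt z-axis mrad [-4.3 -4. ] yaw 33.57 F jig -11.0 -13.2 Fz 20.2
s9 outer 1 ang -11.3 n 60 res 0.54 dist -19.7
expected home px in crop [-30, -130] [371.1 297.3]
expected home px in crop [0, -130] [381.3 253.2]
expected home px in crop [-30, -100] [326.6 287.2]
scene crop [-160, 0] [610.9 232.7]
scene crop [-160, -30] [564.4 195.8]
scene crop [-110, -30] [489.2 247.1]
(420, 560, 3)
```

View pics/s9.png

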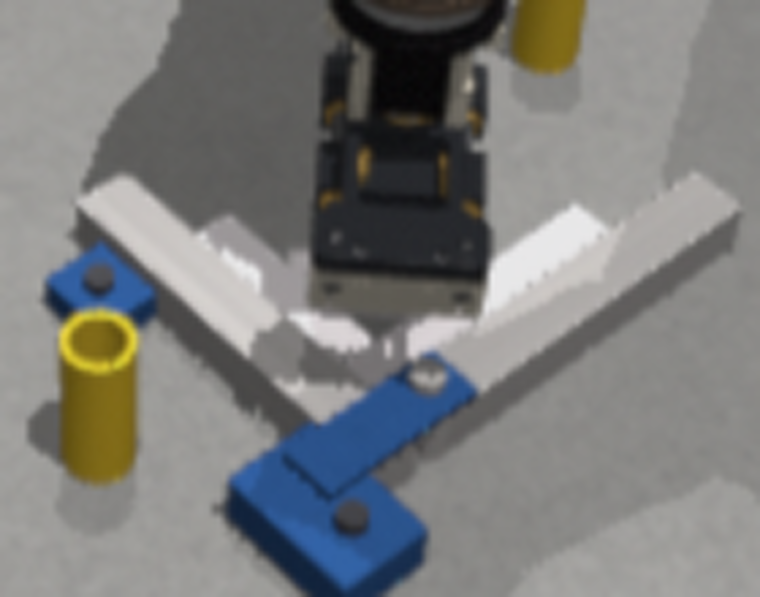

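View pics/t9.png

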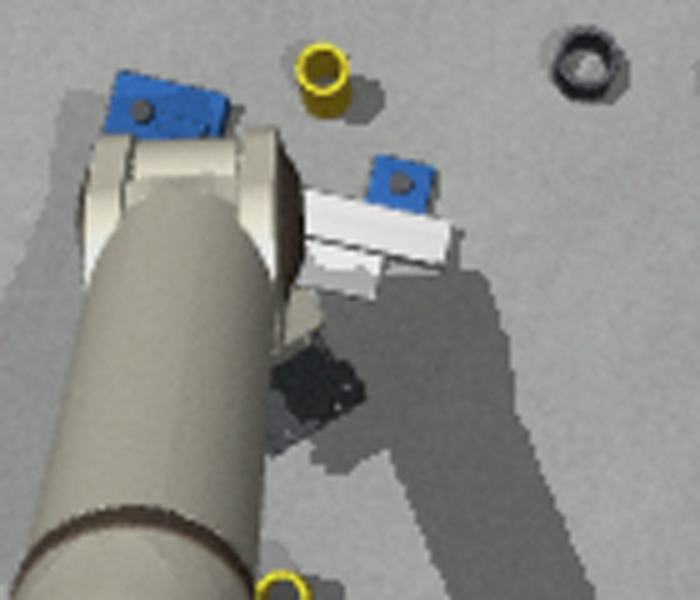

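Checks against the numbers:
- **Position:** the square's leg ends sit within 1-2 mm of the expected home pixels, which is within calibration error.
- **Arm:** it is square with the fence within about 0.2°.
- **Stop:** 2 mm more command moved it only 0.2 mm.

Last, a full look at the bystanders and the bin.

```bash
python3 - <<'E'
from h import *
g=dict(np.load("pics/s9.npz"));o=dict(np.load("pics/scene0.npz"))
d=cv2.absdiff(g["color"],o["color"]).max(2)
cv2.imwrite("pics/full9.png",np.hstack([cv2.resize(g["color"][:,:,::-1],(400,300)),cv2.resize(cv2.merge([d]*3),(400,300))]))
E
```

```text
(no output)
```

View pics/full9.png

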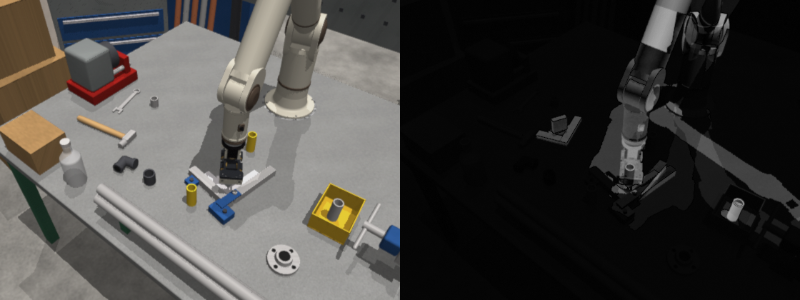

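The nipple stands in the bin at (337,208). The difference image shows changes only at the square, arm, nipple and shadows, so the bystanders have not moved. Handing in.

```bash
python3 -c "
from plant import bot;print(bot.hand_in())"; python3 st.py
```

```text
the job is handed in; nothing more can be done
None
the job is handed in; nothing more can be done
```

I handed the job in at about 20 s. The nipple was moved first and stands in the parts bin. The square is pressed home in the jig's corner, still gripped and still pressing.

**Last checks**
- **Push:** 11 N against the fence and 13 N against the arm, with 20 N down on the bench. A further 2 mm of commanded push moved the square only 0.2 mm, so it is against the stop.
- **Squareness:** the arm's edge measured -11.3° in the scene view, which reads about 0.15° low. The fence measured -11.2°.
- **Bystanders:** compared with the first picture, only the square, jig arm, nipple, robot and shadows had changed.

**What disagreed or stayed unproven**
- **Position along the fence:** the tool reading put the square 1.6 mm past my vision estimate of home, while the top picture put it about 1 mm short. The camera calibration is only good to about 2 mm, so I relied on contact for the fit.
- **Flatness:** pushing harder had tipped the square about its heel, with the tool tilted 19 mrad, so I eased off. About 6 mrad of tool tilt remained at hand-in, which could lift the far leg ends by up to about 1 mm.
- **Arm in the top view:** the robot hid the swing arm there, so its final angle rests on the scene view alone.

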